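# Draw the wedge from under the cabinet door

## Robot

A 7-joint arm with a two-finger parallel gripper is mounted at the origin on the work surface. World frame = base frame: x ahead of the robot, y to its left, z up, the work surface at z = 0. Lengths are in m, angles in rad, forces in N, time in s.
With the tool pointing down it reaches from about 0.4 to 0.85 m from the base axis. Payload 10.4 kg.
Tool frame: the origin (TCP) lies on the centre line of the jaws, within the pads' length; the fingertips stand 8 mm ahead of it and the grasp point (between the pads) lies 11 mm behind it (r.finger_overhang is the distance from the TCP to the fingertips, in m); z points along the fingers, y is the line along which they close (so a half turn about z gives the same grasp; the last joint's range is limited). The gripper opens to 87 mm and grips with 3 to 60 N. Pads are 19 mm wide; open, the fingers measure 117 mm over their backs; the gripper's body (75 mm by 190 mm) begins 51 mm behind the grasp point.
Start: joints at [1.317, 0.332, -0.065, 1.46, 0.022, 1.35, -0.088], TCP at [0.143, -0.608, 0.231] pointing down, gripper open.
Joint ranges: [-2.6, 2.6], [-0.5, 2.12], [-1.47, 1.34], [0.16, 2.42], [-1.27, 4.41], [0.06, 2.06], [-2.6, 2.6]. Speed limits (rad/s): [2.22, 2.22, 2.79, 2.79, 3.14, 3.14, 3.14].

## Interface

Orientations are given as a unit quaternion [x, y, z, w].
In Python, from bench import r, vision gives the robot as it stands.
- The arm moves only by the tool drive_tool, never from a script. Its argument "series" is a list of rows, each a list of 2 entries, a list of its own where there are three numbers: the shift along the world's x, y, z in cm, then the turn about the world's z in degrees. A call has exactly 10 rows; each row shifts and turns the commanded pose from where the row before left it; what a row does not reach is not made up. A row lasts 1/8 s, in which the tool goes at most 62.5 mm and 10.7 degrees, less where a joint would pass 70% of its speed; a pose out of reach is approached as far as the arm can. A call with a gripper value outside its range is refused whole. "hand" is the closure, from 0 (fully open) to 1 (shut), set as the call begins (left out, the last holds). The fingers move at their own pace and stop on an object; "newtons" is the grip in N (left out, the last holds). Time passes only in rows, so rows that do not move let the fingers close, or fill a call up. It gives the time, the measured TCP pose, the force, the opening and the grip force at its end, in the units of the state.
- r.read_state(): the state, without advancing time (a new reading comes with each control period).
- vision.camera(name): name is "side" or "top"; returns a dict with "color" (384x512x3 uint8, red, green, blue), "intrinsics" (3x3 intrinsics, pixels), "k1" (the pictures are not rectified: a ray, as slopes to the right and down, at radius r is drawn at 1 + k1 r^2 times it, then the intrinsics apply), "R" (3x3) and "t" (3): a world point X has camera coordinates R X + t. Camera axes: x right, y down, z forward; pixel columns grow to the right and rows downward; lengths in m; the calibration is good to about 2 mm. A picture is of the moment at which its call begins. There is no depth.
- r.close_job(): hands the job in; it is judged then, once.
The state is a dict: "time": time; "joint_positions": joint angles; "joint_vel": joint speeds; "joint_torque": joint torques, N m; "ee_pos": TCP position; "eef_rot": TCP orientation; "ft_force": force on the tool from outside, world axes, zero at the start; "torque": the same for the moment, N m; "width": finger opening in m; "grip_force": force on a finger pad.
Only numpy, scipy, OpenCV 4.12 (cv2) and the standard library are available. Lean on these libraries where they do the work, as an engineer would, in place of code of your own. Each camera call takes 0.05 s, during which the arm holds its last target. There are 200 camera calls.

## Task

The cabinet door on the bench is propped ajar by the wooden wedge under its free edge. Grip the wedge by its tail and work it straight back out in short tugs of about two centimetres, pausing half a second after each, so that the door sinks gently shut, never lifted or slammed. Leave the wedge lying flat on the bench in front of the door, a few centimetres clear of it, and do not disturb the spare wedge.

Things in the scene. Friction and masses are not known exactly. Their poses are not given: they have to be found in the camera images.
- wedge: Dark hardwood wedge, thin end under the door's free edge. Origin mid-length on its underside; x towards the tip (within 6 deg of the frame's x), z up. 190 mm long: x +95 (tip, 8 mm thick) to -25 slopes up to 36 mm, 40 wide; x -25 to -95 is a level grip tail 30 wide, 36 high, free of the door. Loose, 0.12 kg, lies on the bench, held by friction under the door: a 5 to 20 N pull draws it.
- spare: A second wedge of the same shape and size (same origin and axes), lying loose on the bench in front of the door, to its left or right, under nothing. To be left alone.
- frame: Fixed U of battens 15 mm high that the shut door lies on, open to the robot. Origin on the bench under the middle of the shut door's free front edge; x from that edge (x = 0) to the hinge (260 mm), within 20 deg of straight away from the robot; z up. Door 260 (x) by 360 mm, 21 thick, a 25 mm high knob on top at (22, 145). Between the battens (y -150 to 150) the wedge lies directly on the bench.
- door: Heavy wooden door (1.6 kg), hinged at its far side. Origin: middle of its lower front (free) edge; x towards the hinge, 260 mm away. Shut: level, origin 15 mm above the bench. Starts at 30 to 32 mm, resting on the wedge's slope; sinks by its own weight as the wedge is drawn: shut after 60 to 75 mm of draw, the wedge's tip out from under the edge after 90 to 108 mm.
Mind the look-alikes: they are no part of the job. Leave any green or orange look-alike of the wedge alone.

How it is judged:
On the way, in this order (a step that is already met when the one before it is completed fails the run):
1. after a first short tug the wedge rests, drawn 8 to 36 mm, with the door still on it (distance of wedge from where it was at the start of the episode between 0.008 and 0.036 m and linear speed of wedge below 0.01 m/s and height (world z) of door above 0.018 m), for 0.2 s.
2. after further tugging the wedge rests again, drawn 36 to 70 mm (distance of wedge from where it was at the start of the episode between 0.036 and 0.07 m and linear speed of wedge below 0.01 m/s), for 0.2 s.
At the end, for the whole second after the job is handed in: The door is shut on its battens (free edge under 18 mm high, 15 when shut). The wedge lies flat and still on the bench (origin under 8 mm high, tilt under 0.12 rad), its origin more than 105 mm in front of the door's free edge, so that its tip is about 10 mm or more clear (height (world z) of door below 0.018 m and x of wedge in the frame of frame below -0.105 m and height (world z) of wedge below 0.008 m and angle between wedge's own z axis and vertical below 0.12 rad and linear speed of wedge below 0.02 m/s); the robot touches nothing.
It fails at once if the door is lifted (free edge above 41 mm) (height (world z) of door above 0.041 m).
It fails at once if the door slams or is jerked (moves faster than 0.1 m/s) (linear speed of door above 0.1 m/s).
It fails at once if the spare wedge is moved more than 15 mm (distance of spare from where it was at the start of the episode above 0.015 m).
It also fails if it takes over 40 s, if anything falls off the work surface, if the arm or the gripper's body presses on something with over 40 N, if the wrist force passes 120 N, or if a joint passes its speed limit or range.

## Working session

There is one attempt and no reset: what is moved stays moved. The work goes in short steps, Python scripts to look and compute and a tool call to move; the robot and the scene stay as the last step left them, time stands still between calls to the robot, and variables do not carry over. Pictures are saved under pics/ and viewed, at most 10 in all, crops included, and the job is handed in when it is done.

Besides the shell and the picture viewer there is one more tool, called after "Emit:" as name([rows], argument=value, ...), one row to a line, values as JSON. drive_tool: Moves the arm, as the interface text tells. Its arguments: {"type":"object","properties":{"series":{"type":"array"},"hand":{"type":"number"},"newtons":{"type":"number"}},"required":["series"]}

```bash
mkdir -p pics; cat > h.py <<'E'
import numpy as np, cv2
from bench import r, vision
def shot(n,f):
    c=vision.camera(n); cv2.imwrite(f,c["color"][:,:,::-1]); np.savez(f"{n}.npz",**{k:c[k] for k in("intrinsics","k1","R","t","color")}); return c
def px2w(n,uv,z):
    c=np.load(n+".npz"); K,R,t,k=c["intrinsics"],c["R"],c["t"],float(c["k1"])
    d=np.linalg.inv(K)@[*uv,1]; d=d[:2]; s=d.copy()
    for _ in range(20): s=d/(1+k*(s@s))
    ray=R.T@[*s,1]; o=-R.T@t
    return o+ray*(z-o[2])/ray[2]
E
python3 - <<'E'
from h import *
for n in("top","side"):
    shot(n,f"pics/{n}1.png")
s=r.read_state(); print(s["time"],s["ee_pos"],s["eef_rot"],s["width"],s["ft_force"])
E
```

```text
0.1 [ 0.14291101 -0.60806998  0.22979462] [ 9.93345347e-01  1.15171862e-01 -1.09348055e-04 -6.71908345e-04] 0.0872424279631984 [ 0.5200005   0.40573399 -0.74677603]
```

View pics/top1.png

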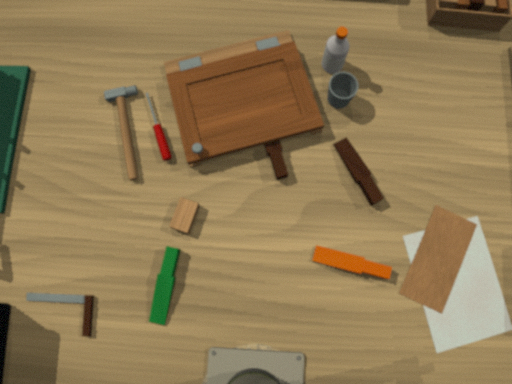

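View pics/side1.png

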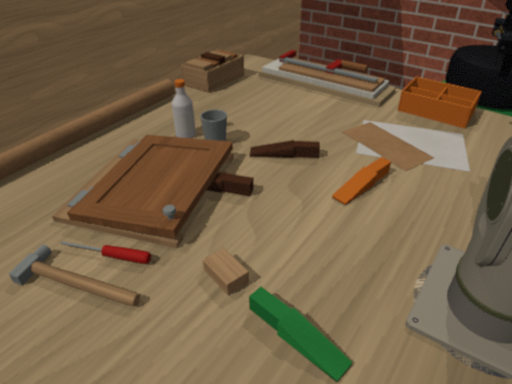

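The top view shows the door around (245,97), with the propping wedge's tail at about (277,160). The spare is at (358,172), and the green and orange look-alikes lie nearer the base. I'll enlarge the tail area.

```bash
python3 - <<'E'
from h import *
a=np.load("top.npz")["color"][120:220,180:310,::-1]
cv2.imwrite("pics/crop1.png",cv2.resize(a,None,fx=6,fy=6,interpolation=cv2.INTER_CUBIC))
E
```

```text
(no output)
```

View pics/crop1.png

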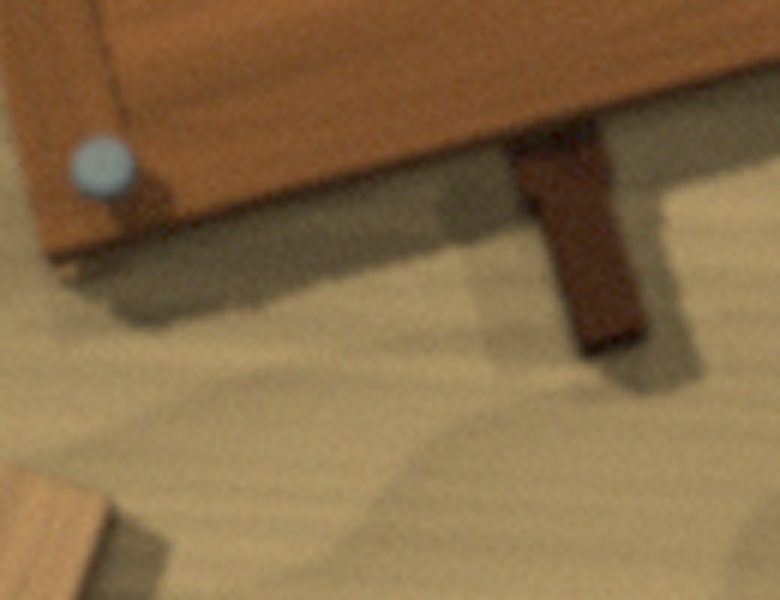

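The crop shows the tail's level top running from its end at crop (614,335) to the step at about (577,205). The door's front top edge starts at crop (52,258).

```bash
python3 - <<'E'
from h import *
f=lambda u,v:(180+(u+.5)/6-.5,120+(v+.5)/6-.5)
P={}
for k,(u,v) in dict(endL=(583,343),endR=(645,325),stepL=(540,215),stepR=(612,192)).items():
    P[k]=px2w("top",f(u,v),.036); print(k,P[k].round(4))
e=(P["endL"]+P["endR"])/2; s=(P["stepL"]+P["stepR"])/2
d=e-s; print("end",e,"len",np.linalg.norm(d),"dir deg",np.degrees(np.arctan2(-d[1],-d[0])))
w=P["endL"]-P["endR"];print("w",np.linalg.norm(w),np.degrees(np.arctan2(-w[0],w[1])))
a=px2w("top",f(52,258),.051); b=px2w("top",(322,126),.051)
w=a-b;print("door",a,b,np.linalg.norm(w),np.degrees(np.arctan2(-w[0],w[1])))
sp=[px2w("top",q,.036).round(3) for q in((378,201),(341,144))];print("spare",sp)
from scipy.spatial.transform import Rotation as R
print(R.from_quat(r.read_state()["eef_rot"]).as_matrix().round(3))
E
```

```text
endL [ 0.5399 -0.0264  0.036 ]
endR [ 0.5491 -0.052   0.036 ]
stepL [ 0.5946 -0.0054  0.036 ]
stepR [ 0.6064 -0.0354  0.036 ]
end [ 0.54448252 -0.03915487  0.036     ] len 0.05906023409549099 dir deg 18.519757589720623
w 0.02721086647908751 19.778039569423044
door [0.56057681 0.19719057 0.051     ] [ 0.67565527 -0.13483118  0.051     ] 0.3513993455908019 19.116273582463638
spare [array([ 0.492, -0.282,  0.036]), array([ 0.635, -0.187,  0.036])]
[[ 0.973  0.229 -0.   ]
 [ 0.229 -0.973  0.001]
 [-0.    -0.001 -1.   ]]
```

Emit:
drive_tool([
  [[2.3,3.2,-0.4],0.6],
  [[2.3,3.2,-0.4],0.6],
  [[2.3,3.2,-0.4],0.6],
  [[2.3,3.2,-0.4],0.6],
  [[2.3,3.2,-0.4],0.6],
  [[2.3,3.2,-0.4],0.6],
  [[2.3,3.2,-0.4],0.6],
  [[2.3,3.2,-0.4],0.6],
  [[2.3,3.2,-0.4],0.6],
  [[2.3,3.2,-0.4],0.6],
], hand=0, newtons=40)

```text
time: 1.35
ee_pos: [0.3734, -0.2872, 0.1902]
eef_rot: [0.986, 0.167, -0.0, -0.0]
ft_force: [0.2, -0.5, 0.3]
width: 0.0872
grip_force: 0.0
```

Emit:
drive_tool([
  [[2.1,2.8,-1],0],
  [[2.1,2.8,-1],0],
  [[2.1,2.8,-1],0],
  [[2.1,2.8,-1],0],
  [[2.1,2.8,-1],0],
  [[2.1,2.8,-1],0],
  [[2.1,2.8,-1],0],
  [[2.1,2.8,-1],0],
  [[2.1,2.8,-1],0],
  [[0.4,0.3,0],0],
])

```text
time: 2.6
ee_pos: [0.5661, -0.0307, 0.0995]
eef_rot: [0.986, 0.169, -0.001, -0.001]
ft_force: [-0.0, 0.1, 0.9]
width: 0.0872
grip_force: 0.0
```

```bash
python3 - <<'E'
from h import *
a=[shot("top","pics/top2.png")["color"][90:215,200:340],shot("side","pics/side2.png")["color"][110:235,150:290]]
cv2.imwrite("pics/c2.png",cv2.resize(np.hstack(a)[:,:,::-1],None,fx=2.85,fy=2.85,interpolation=cv2.INTER_CUBIC))
E
```

```text
(no output)
```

View pics/c2.png

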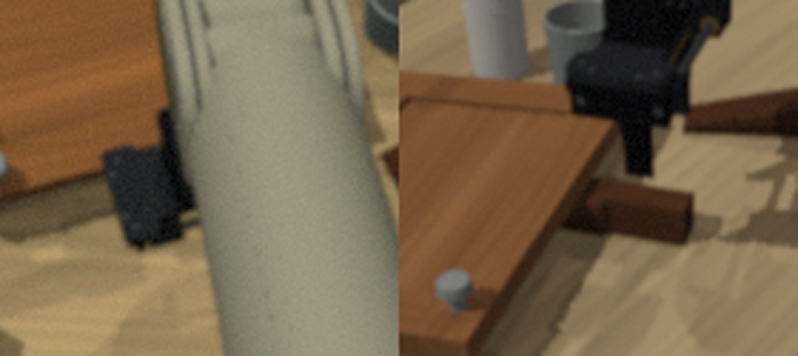

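The side view shows the finger hanging over the middle of the tail, clear of the door, so I'll go down.

Emit:
drive_tool([
  [[0,0,-1.2],0],
  [[0,0,-1.2],0],
  [[0,0,-1.2],0],
  [[0,0,-1.2],0],
  [[0,0,-1],0],
  [[0,0,-1],0],
  [[0,0,-1],0],
  [[0,0,-0.8],0],
  [[0,0,0],0],
  [[0,0,0],0],
])

```text
time: 3.95
ee_pos: [0.5662, -0.0334, 0.0148]
eef_rot: [0.986, 0.167, 0.0, 0.0]
ft_force: [-0.1, 0.4, -0.3]
width: 0.0872
grip_force: 0.0
```

Emit:
drive_tool([
  [[0,0,0],0],
  [[0,0,0],0],
  [[0,0,0],0],
  [[0,0,0],0],
  [[0,0,0],0],
  [[0,0,0],0],
  [[0,0,0],0],
  [[0,0,0],0],
  [[0,0,0],0],
  [[0,0,0],0],
], hand=1, newtons=35)

```text
time: 5.2
ee_pos: [0.566, -0.0335, 0.0146]
eef_rot: [0.986, 0.167, 0.0, 0.0]
ft_force: [0.0, -0.9, -0.6]
width: 0.0297
grip_force: 35.0
```

Emit:
drive_tool([
  [[-0.47,-0.16,0],0],
  [[-0.47,-0.16,0],0],
  [[-0.47,-0.16,0],0],
  [[-0.47,-0.16,0],0],
  [[0,0,0],0],
  [[0,0,0],0],
  [[0,0,0],0],
  [[0,0,0],0],
  [[0,0,0],0],
  [[0,0,0],0],
])

```text
time: 6.45
ee_pos: [0.5465, -0.0401, 0.0145]
eef_rot: [0.986, 0.167, -0.001, 0.0]
ft_force: [-4.7, 0.2, 5.8]
width: 0.0295
grip_force: 35.0
```

```bash
python3 - <<'E'
from h import *
b=np.load("side.npz")["color"]
a=[b[110:235,150:290],shot("side","pics/side3.png")["color"][110:235,150:290]]
cv2.imwrite("pics/c3.png",cv2.resize(np.hstack(a)[:,:,::-1],None,fx=2.85,fy=2.85,interpolation=cv2.INTER_CUBIC))
E
```

```text
(no output)
```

View pics/c3.png

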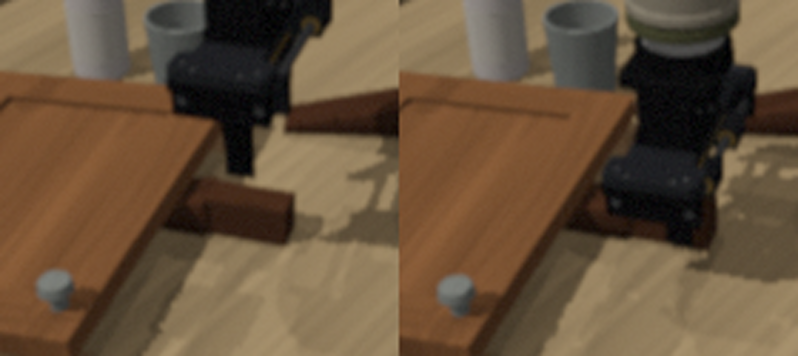

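The tail end has come out with the fingers, from about x=292 to 315 in the crop, and the door still rests on the wedge. I'll carry on with the tugs.

Emit:
drive_tool([
  [[-0.5,-0.17,0],0],
  [[-0.5,-0.17,0],0],
  [[-0.5,-0.17,0],0],
  [[-0.5,-0.17,0],0],
  [[0,0,0],0],
  [[0,0,0],0],
  [[0,0,0],0],
  [[0,0,0],0],
  [[0,0,0],0],
  [[0,0,0],0],
])

```text
time: 7.75
ee_pos: [0.5269, -0.0468, 0.0145]
eef_rot: [0.986, 0.167, -0.0, 0.0]
ft_force: [-4.2, -0.2, 3.1]
width: 0.0299
grip_force: 35.0
```

Emit:
drive_tool([
  [[-0.47,-0.16,0],0],
  [[-0.47,-0.16,0],0],
  [[-0.47,-0.16,0],0],
  [[-0.47,-0.16,0],0],
  [[0,0,0],0],
  [[0,0,0],0],
  [[0,0,0],0],
  [[0,0,0],0],
  [[0,0,0],0],
  [[0,0,0],0],
])

```text
time: 9.0
ee_pos: [0.5085, -0.053, 0.0146]
eef_rot: [0.986, 0.167, 0.0, 0.0]
ft_force: [2.2, 1.1, -2.4]
width: 0.0298
grip_force: 35.0
```

Emit:
drive_tool([
  [[-0.47,-0.16,0],0],
  [[-0.47,-0.16,0],0],
  [[-0.47,-0.16,0],0],
  [[-0.47,-0.16,0],0],
  [[0,0,0],0],
  [[0,0,0],0],
  [[0,0,0],0],
  [[0,0,0],0],
  [[0,0,0],0],
  [[0,0,0],0],
])

```text
time: 10.25
ee_pos: [0.4896, -0.0594, 0.0145]
eef_rot: [0.986, 0.167, 0.0, -0.0]
ft_force: [0.1, -0.6, -1.3]
width: 0.0296
grip_force: 35.0
```

Emit:
drive_tool([
  [[-0.47,-0.16,0],0],
  [[-0.47,-0.16,0],0],
  [[-0.47,-0.16,0],0],
  [[-0.47,-0.16,0],0],
  [[0,0,0],0],
  [[0,0,0],0],
  [[0,0,0],0],
  [[0,0,0],0],
  [[0,0,0],0],
  [[0,0,0],0],
])

```text
time: 11.5
ee_pos: [0.4708, -0.0658, 0.0146]
eef_rot: [0.986, 0.167, 0.0, 0.0]
ft_force: [0.3, -0.7, -0.4]
width: 0.03
grip_force: 35.0
```

Emit:
drive_tool([
  [[-0.47,-0.16,0],0],
  [[-0.47,-0.16,0],0],
  [[-0.47,-0.16,0],0],
  [[-0.47,-0.16,0],0],
  [[0,0,0],0],
  [[0,0,0],0],
  [[0,0,0],0],
  [[0,0,0],0],
  [[0,0,0],0],
  [[0,0,0],0],
])

```text
time: 12.75
ee_pos: [0.452, -0.0722, 0.0146]
eef_rot: [0.986, 0.167, 0.0, 0.0]
ft_force: [0.7, 1.0, -0.8]
width: 0.0296
grip_force: 35.0
```

Emit:
drive_tool([
  [[-0.47,-0.16,0],0],
  [[-0.47,-0.16,0],0],
  [[-0.47,-0.16,0],0],
  [[-0.47,-0.16,0],0],
  [[0,0,0],0],
  [[0,0,0],0],
  [[0,0,0],0],
  [[0,0,0],0],
  [[0,0,0],0],
  [[0,0,0],0],
])

```text
time: 14.0
ee_pos: [0.4332, -0.0786, 0.0146]
eef_rot: [0.986, 0.167, 0.0, 0.0]
ft_force: [0.3, 0.4, -0.3]
width: 0.03
grip_force: 35.0
```

Emit:
drive_tool([
  [[0,0,0],0],
  [[0,0,0],0],
  [[0,0,0],0],
  [[0,0,0],0],
  [[0,0,0],0],
  [[0,0,0],0],
  [[0,0,0],0],
  [[0,0,0],0],
  [[0,0,0],0],
  [[0,0,0],0],
], hand=0.4)

```text
time: 15.25
ee_pos: [0.4332, -0.0786, 0.0146]
eef_rot: [0.986, 0.167, 0.0, 0.0]
ft_force: [0.9, -0.0, 0.2]
width: 0.0525
grip_force: 0.0
```

Emit:
drive_tool([
  [[0,0,0.5],0],
  [[0,0,1],0],
  [[0,0,1],0],
  [[0,0,1.5],0],
  [[0,0,1.5],0],
  [[0,0,1.5],0],
  [[0,0,1.5],0],
  [[0,0,1.5],0],
  [[0,0,1],0],
  [[0,0,0],0],
])

```text
time: 16.5
ee_pos: [0.4336, -0.0788, 0.1253]
eef_rot: [0.986, 0.167, 0.001, 0.0]
ft_force: [0.1, -0.5, 0.4]
width: 0.0523
grip_force: 0.0
```

```bash
python3 - <<'E'
from h import *
a=shot("side","pics/side4.png")["color"]; shot("top","pics/top4.png")
cv2.imwrite("pics/c4.png",cv2.resize(a[110:300,100:400,::-1],None,fx=2.6,fy=2.6,interpolation=cv2.INTER_CUBIC))
E
```

```text
(no output)
```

View pics/c4.png

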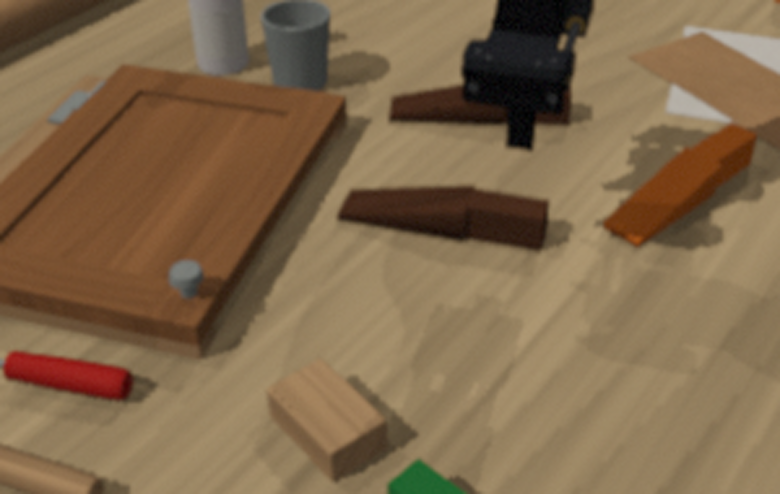

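The picture shows the door shut on its battens. The wedge lies flat, tip at (340,212), about 4 cm clear of the door edge near (290,205). The spare hasn't moved and the gripper is clear of everything.

```bash
python3 -c "
from h import *
print(r.close_job())"
```

```text
the job is handed in; nothing more can be done
None
```

The wedge came out in seven tugs of about 2 cm; in the final picture the door is shut, the wedge lies flat about 4 cm in front of it, the spare looks undisturbed, and the job is handed in (no verdict was returned).

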